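# Open up a ratchet stock stop

## Task

More cartons are coming for the row in the stock rack. Press down the yellow ratchet release on the rack's sliding stop and, keeping it pressed, push the stop back along its bar, away from the cartons, until it is fully home at the red end block; then let go. Do not lift or disturb the cartons in the row or the other things on the bench.

Things in the scene. Friction and masses are not known exactly. Their poses are not given: they have to be found in the camera images.
- rack: Fixed stock rack on the bench: grey floor plate 430 x 130 mm, 8 mm thick, with a toothed steel bar along one long side. Its x axis runs along the bar from the cartons towards the end block: this is the way the stop opens. z is up, the origin lies on the bench surface. The red plate that closes the carton end is at x = -262 mm; the red end block (58 mm high) has its face at x = +126 mm.
- stop (a joint): Travel of the black sliding stop along the bar, in m: 0 near the cartons, 0.160 fully home against the end block, where it meets a hard stop. The ratchet lets it move towards the cartons but after at most 8 mm blocks it the other way (+x of the rack) unless the release is pressed. With the release pressed it slides both ways against about 4 N of friction plus 6 N per m/s, and stays where it is left.
- release (a joint): How far the yellow release pad is pressed down, in m: 0 up, 0.011 on its hard stop. It takes about 2 N to start and 6 N at the bottom, and springs back when let go. The ratchet is free from about 0.006 on; press to about 0.009. Untouched it may read up to about 0.006, where the pawl rests on a tooth.
- release_top (a point): Centre of the top face of the yellow release pad, 50 mm along the bar x 46 mm across, level, 72 mm above the bench when fully up. It is carried by the stop and moves with it. Its z already includes how far it is pressed. On the cartons' side the stop ends 35 mm from the pad's centre and is only 60 mm high, so the pad stands proud of it even when pressed. The nearest carton (its top 76 mm above the bench) begins at least 40 mm from the pad's centre.
- stop_wall (a point): Centre of the upright face of the stop's black push wall, facing the pad (towards the rack's -x). It stands 30.5 mm from the pad's centre on the end-block side, 85 mm wide, 14 mm thick, its top 108 mm above the bench (36 mm above the pad). A finger that presses the pad and moves along the rack's +x comes up against this wall and pushes the stop.
- carton_blue_center (a point): Centre of a loose white stock carton with a blue band, 40 x 62 x 68 mm high, standing in the row on the rack's floor plate. z up. To be left standing.
- carton_red_center (a point): Centre of a loose white stock carton with a red band, 40 x 62 x 68 mm high, standing in the row on the rack's floor plate. z up. To be left standing.
- carton_green_center (a point): Centre of a loose white stock carton with a green band, 40 x 62 x 68 mm high, standing in the row on the rack's floor plate. z up. To be left standing.
- spray: Loose white spray can with a blue shoulder, 54 mm across, 130 mm tall, origin under its foot. To be left alone.
- reducer: Loose round aluminium gas reducer 80 mm across, 50 mm high with a brass nipple, origin under its centre. To be left alone.
- tape: Loose black tape roll 90 mm across, 24 mm high, lying flat. To be left alone.
- wrench: Loose steel wrench lying flat. To be left alone.
- screwdriver: Loose screwdriver lying on the bench. To be left alone.
Things that resemble listed ones, but are neither listed nor needed, are in the scene too. Leave any brown or purple look-alike of the part that bears carton_green_center alone.

How it is judged:
By the outcome, as a careful person would: the job done as asked, in the order asked, and still so for the second after the job is handed in, with the robot touching nothing.
It also fails if it takes over 35 s, if anything falls off the work surface, if the arm or the gripper's body presses on something with over 40 N, if the wrist force passes 120 N, or if a joint passes its speed limit or range.

## Robot

A 6-joint arm with a two-finger parallel gripper is mounted at the origin on the work surface. World frame = base frame: x ahead of the robot, y to its left, z up, the work surface at z = 0. Lengths are in m, angles in degrees, forces in N, time in s.
With the tool pointing down it reaches from about 0.35 to 0.85 m from the base axis. Payload 8.1 kg.
Tool frame: the origin (TCP) lies on the centre line of the jaws, within the pads' length; the fingertips stand 11 mm ahead of it and the grasp point (between the pads) lies 8 mm behind it (ctrl.finger_overhang is the distance from the TCP to the fingertips, in m); z points along the fingers, y is the direction in which the jaws open and shut (so a half turn about z gives the same grasp; the last joint's range is limited). The gripper opens to 85 mm and grips with 20 to 120 N. Pads are 22 mm wide; open, the fingers measure 114 mm over their backs; the gripper's body (76 mm by 85 mm) begins 54 mm behind the grasp point. The pads swing forward as they close: fully open they stand 13 mm farther back than shut.
Start: joints at [-71.643, 7.471, 85.268, -0, 87.261, -4.893], TCP at [0.237, -0.551, 0.221] pointing down, gripper open.
Joint ranges: [-169.43, 169.43], [-51.17, 129.36], [1.28, 143.12], [-76.62, 256.62], [0, 156.53], [-152.29, 152.29]. Speed limits (degrees/s): [136.94, 136.94, 159.86, 180, 180, 180].

## Interface

Orientations are given as [roll, pitch, yaw] about the fixed x, y, z axes, in that order (R = Rz(yaw) Ry(pitch) Rx(roll)).
In Python, from rig import ctrl, vision, close_job gives the robot as it stands. The module is installed in compiled form; this text tells all that it offers.
- The arm moves only by the tool arm_command, never from a script. Its argument "series" is a list of rows, each a list of 6 numbers: the shift along the tool's x, y, z in mm, then the turn, a rotation vector about the tool's x, y, z in degrees. In form: [[tx, ty, tz, ax, ay, az], ...]. A call has 1 to 10 rows; each row shifts and turns the commanded pose from where the row before left it, along the tool's axes as they then stand; what a row does not reach is not made up. A row lasts 1/12 s, in which the tool goes at most 41.7 mm and 7.16 degrees, less where a joint would pass 70% of its speed; a pose out of reach is approached as far as the arm can. A call is refused whole if a number of a shift passes 41.7 or a number of a turn 7.16, either way. A call with a gripper value outside its range is refused whole. "grip" is the opening, from -1 (shut) to 1 (fully open), set as the call begins (left out, the last holds). The fingers move at their own pace and stop on an object; the grip force is fixed at half the most. Time passes only in rows, so rows that do not move let the fingers close. It gives the time, the measured TCP pose, the force and the opening at its end, in the units of the state.
- ctrl.observe(): the state, without advancing time (a new reading comes with each control period).
- vision.capture(name): name is "scene" or "top" or "wrist"; returns the picture (400x640x3 uint8, red, green, blue); there is no depth.
- vision.calibration(name): a dict with "K" (3x3 intrinsics, pixels), "eye" and "attitude" of the camera in the world. Camera axes: x right, y up, looking along -z (the intrinsics and any distortion apply to the point x, -y, -z); pixel columns grow to the right and rows downward; lengths in m; the calibration is good to about 2 mm. The wrist camera is an equidistant fisheye: a pixel r from the principal point sees the ray r / f radians off the axis. A picture is of the moment at which its call begins: read the wrist's pose just before it. calibration takes no time and is no camera call; for the wrist camera it gives the pose at the moment of the call.
- close_job(): hands the job in, once; it reports no verdict.
Trained networks look in the newest picture that a camera, given by its name, has taken for a name from the list of things; names that differ only in an ending like _2 or _b are one class to them, and where a whole thing is asked for, a point or a joint stands for the part that bears it (a point fixed in the world has none). Each returns a list of dicts, best first, with "p" (0 to 1); they miss things now and then, are a little off and sometimes report something else, mostly with a low value. They report only what shows in the picture. A call takes as long as a camera call. They do not tell look-alikes from the thing itself.
- vision.spot_in(name, camera): "location" ([column, row] in pixels, amid what is visible of it).
- vision.pinpoint(name, camera): "location" ([column, row] in pixels: a listed point, or the origin of a listed thing).
The state is a dict: "clock": time; "joint_positions": joint angles; "qvel": joint speeds; "joint_efforts": joint torques, N m; "ee_pos": TCP position; "ee_rot": TCP orientation; "contact_force": force on the tool from outside, world axes, zero at the start; "wrist_torque": the same for the moment, N m; "grip_width": finger opening in m.
Only numpy, scipy, OpenCV 4.12 (cv2) and the standard library are available. Lean on these libraries where they do the work, as an engineer would, in place of code of your own. Each camera call takes 0.05 s, during which the arm holds its last target.

## Working session

There is one attempt and no reset: what is moved stays moved. The work goes in short steps, Python scripts to look and compute and a tool call to move; the robot and the scene stay as the last step left them, time stands still between calls to the robot, and variables do not carry over. Pictures are saved under pics/ and viewed, and the job is handed in when it is done.

Besides the shell and the picture viewer there is one more tool, called after "Request:" in YAML: its name, and indented under it one key for each argument. arm_command: Moves the arm, as the interface text tells. Its arguments: {"type":"object","properties":{"series":{"type":"array","items":{"type":"array","items":{"type":"number"}}},"grip":{"type":"number"}},"required":["series"]}

```bash
mkdir -p pics
python3 - <<'E'
from rig import ctrl, vision
import cv2
s=ctrl.observe(); print({k:s[k] for k in('clock','ee_pos','ee_rot','contact_force','grip_width')}, ctrl.finger_overhang)
for c in('scene','top'):
    im=vision.capture(c); cv2.imwrite(f'pics/{c}0.png',im[:,:,::-1])
    print(c,vision.calibration(c))
    for n in('release_top','stop_wall','carton_blue_center','carton_red_center','carton_green_center','rack','spray'):
        print(n,[(d['location'],round(d['p'],2)) for d in vision.pinpoint(n,c)[:3]])
print(ctrl.observe()['clock'])
E
```

```text
{'clock': 0.0, 'ee_pos': array([ 0.23668568, -0.55072925,  0.219969  ]), 'ee_rot': array([-1.79895734e+02, -1.07598798e-02,  2.32487933e+01]), 'contact_force': array([ 0.00159865, -0.26882364, -0.39887264]), 'grip_width': 0.08521071504534505} 0.011
scene {'K': array([[369.74179329,   0.        , 325.23807484],
       [  0.        , 369.74179329, 198.90624633],
       [  0.        ,   0.        ,   1.        ]]), 'eye': array([ 1.14239071, -0.04750617,  0.93349905]), 'attitude': array([36.77228852, -0.15259054, 90.7170035 ])}
release_top [([272.2, 193.0], 0.48), ([285.9, 244.7], 0.42)]
stop_wall [([279.0, 187.4], 0.96)]
carton_blue_center [([257.3, 181.2], 0.9), ([279.7, 187.1], 0.36)]
carton_red_center [([242.5, 178.3], 0.79)]
carton_green_center [([183.7, 188.1], 0.92), ([188.1, 159.1], 0.9), ([220.1, 145.2], 0.57)]
rack [([297.2, 206.5], 0.62)]
spray [([267.8, 157.6], 0.92)]
top {'K': array([[389.98587913,   0.        , 318.60271798],
       [  0.        , 389.98587913, 198.30886129],
       [  0.        ,   0.        ,   1.        ]]), 'eye': array([ 0.45939489, -0.0592845 ,  1.19169747]), 'attitude': array([  2.71699611,   0.50025355, -91.42454181])}
release_top [([376.8, 213.3], 0.76)]
stop_wall [([371.1, 210.1], 0.78)]
carton_blue_center [([393.6, 231.1], 0.8), ([349.9, 210.0], 0.29)]
carton_red_center [([406.9, 237.3], 0.79)]
carton_green_center [([437.6, 287.4], 0.91), ([472.2, 217.4], 0.79), ([422.8, 242.5], 0.74)]
rack [([350.6, 209.7], 0.68), ([367.9, 210.6], 0.25)]
spray [([388.5, 277.6], 0.75), ([357.7, 165.9], 0.7)]
0.8
```

Run:
```python
import cv2
for c,(x0,y0,x1,y1) in {'scene':(140,110,400,290),'top':(270,130,500,310)}.items():
    im=cv2.imread(f'pics/{c}0.png'); cr=im[y0:y1,x0:x1]
    cv2.imwrite(f'pics/{c}0c.png',cv2.resize(cr,None,fx=3,fy=3,interpolation=cv2.INTER_CUBIC))
```

```text
(no output)
```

View pics/scene0.png

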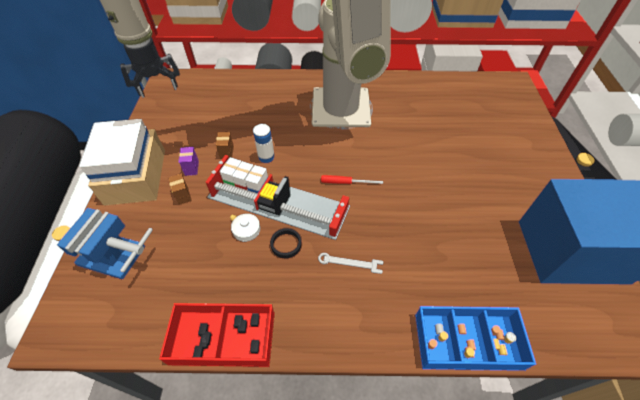

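View pics/scene0c.png

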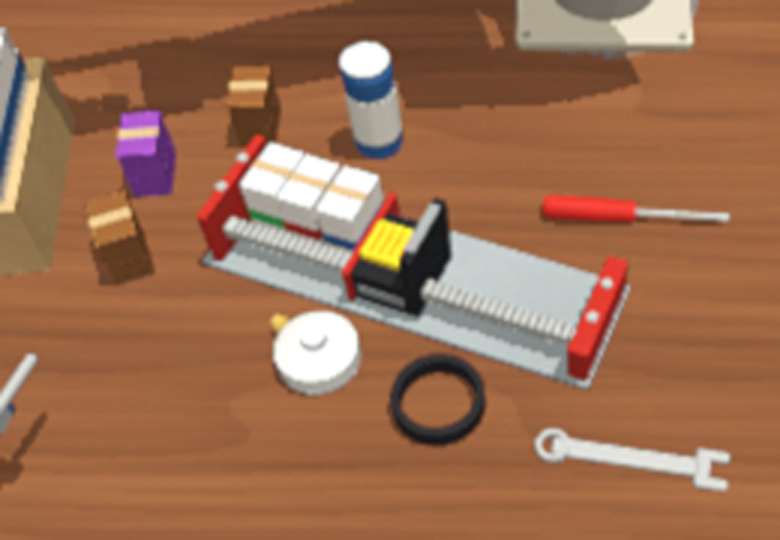

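View pics/top0c.png

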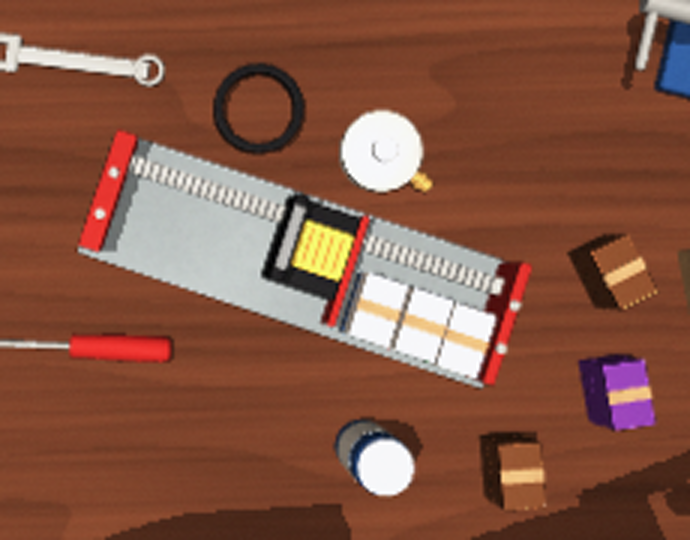

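```bash
cat > h.py <<'E'
import numpy as np, cv2
from scipy.spatial.transform import Rotation as R
from rig import vision
def cam(c):
    k=vision.calibration(c); Rm=R.from_euler('xyz',k['attitude'],degrees=True).as_matrix()
    return k['K'],np.array(k['eye']),Rm
def ray(c,p):
    K,e,Rm=cam(c); d=np.array([(p[0]-K[0,2])/K[0,0],-(p[1]-K[1,2])/K[1,1],-1.]); d=Rm@d
    return e,d/np.linalg.norm(d)
def atz(c,p,z):
    e,d=ray(c,p); return e+d*(z-e[2])/d[2]
def tri(obs):
    A=np.zeros((3,3));b=np.zeros(3);rs=[ray(*o) for o in obs]
    for e,d in rs:
        P=np.eye(3)-np.outer(d,d);A+=P;b+=P@e
    x=np.linalg.solve(A,b);return x,[np.linalg.norm(np.cross(x-e,d)) for e,d in rs]
def proj(c,X):
    K,e,Rm=cam(c); q=Rm.T@(np.array(X)-e); return np.array([K[0,0]*q[0]/-q[2]+K[0,2],K[1,1]*-q[1]/-q[2]+K[1,2]])
def seg(im,lo,hi,roi):
    hsv=cv2.cvtColor(im,cv2.COLOR_BGR2HSV); m=cv2.inRange(hsv,lo,hi)
    x0,y0,x1,y1=roi; mm=np.zeros_like(m); mm[y0:y1,x0:x1]=m[y0:y1,x0:x1]; return mm
E
python3 - <<'E'
from h import *
o=[]
for c,roi in(('scene',(255,178,290,210)),('top',(360,195,395,230))):
    im=cv2.imread(f'pics/{c}0.png'); m=seg(im,(22,120,60),(36,255,255),roi)
    v,u=np.nonzero(m); r=cv2.minAreaRect(np.c_[u,v].astype(np.float32)); print(c,len(u),u.mean(),v.mean(),r)
    o.append((c,(u.mean(),v.mean())))
x,e=tri(o); print('pad',x,e)
for c,p in o: print(c,atz(c,p,.070))
# red plates in top
im=cv2.imread('pics/top0.png'); 
for roi in((290,170,320,220),(425,210,450,265)):
    hsv=cv2.cvtColor(im,cv2.COLOR_BGR2HSV); x0,y0,x1,y1=roi
    h=hsv[y0:y1,x0:x1]; m=((h[...,0]<6)|(h[...,0]>174))&(h[...,1]>190)&(h[...,2]>150)
    v,u=np.nonzero(m); p=(u.mean()+x0,v.mean()+y0); r=cv2.minAreaRect(np.c_[u+x0,v+y0].astype(np.float32));print(len(u),p,r,atz('top',p,.058))
# tape / others
print('tri wall net',tri([('scene',(279.0,187.4)),('top',(371.1,210.1))]))
print('tri cartons blue', tri([('scene',(257.3,181.2)),('top',(393.6,231.1))]))
print('spray', tri([('scene',(267.8,157.6)),('top',(388.5,277.6))]))
E
```

```text
scene 197 268.4263959390863 191.10659898477158 ((268.3000183105469, 190.6000213623047), (14.230247497558594, 15.495159149169922), 18.434947967529297)
top 255 377.38039215686274 212.94117647058823 ((377.3500061035156, 212.95004272460938), (17.076295852661133, 16.127614974975586), 18.43494987487793)
pad [ 0.46672334 -0.22102694  0.0648157 ] [np.float64(0.0018207667103953026), np.float64(0.001820766710395264)]
scene [ 0.47069446 -0.22182945  0.07      ]
top [ 0.46655118 -0.21845751  0.07      ]
250 (np.float64(305.52), np.float64(192.724)) ((305.4500427246094, 192.64999389648438), (6.957010269165039, 40.160919189453125), 18.43494987487793) [ 0.5306739  -0.01302905  0.058     ]
125 (np.float64(438.864), np.float64(237.288)) ((438.8143005371094, 237.44091796875), (3.7250733375549316, 41.40895462036133), 17.650123596191406) [ 0.39194663 -0.39525069  0.058     ]
tri wall net (array([ 0.4745679 , -0.19282192,  0.09338797]), [np.float64(0.004905825633817222), np.float64(0.004905825633817181)])
tri cartons blue (array([ 0.412341  , -0.26671099,  0.04459985]), [np.float64(0.0010558828137455884), np.float64(0.0010558828137456067)])
spray (array([ 0.27079006, -0.25445493,  0.00050001]), [np.float64(0.001173839534369401), np.float64(0.0011738395343692785)])
```

Run:
```python
from h import *
for p in((150,143),(153,160),(160,190),(85,125)):
  for z in (.1,.2): print('scene',p,z,atz('scene',p,z).round(3))
a=np.radians(23.25); d=np.array([0.4702-.2367,-.2125+.5507]); print('tool xy mm',1e3*(d@[np.cos(a),np.sin(a)]),1e3*(d@[np.sin(a),-np.cos(a)]))
```

```text
scene (150, 143) 0.1 [ 0.307 -0.611  0.1  ]
scene (150, 143) 0.2 [ 0.407 -0.543  0.2  ]
scene (153, 160) 0.1 [ 0.379 -0.58   0.1  ]
scene (153, 160) 0.2 [ 0.471 -0.516  0.2  ]
scene (160, 190) 0.1 [ 0.495 -0.526  0.1  ]
scene (160, 190) 0.2 [ 0.572 -0.469  0.2  ]
scene (85, 125) 0.1 [ 0.227 -0.85   0.1  ]
scene (85, 125) 0.2 [ 0.336 -0.753  0.2  ]
tool xy mm 348.0401197989269 -218.56249680663095
```

View pics/top0.png

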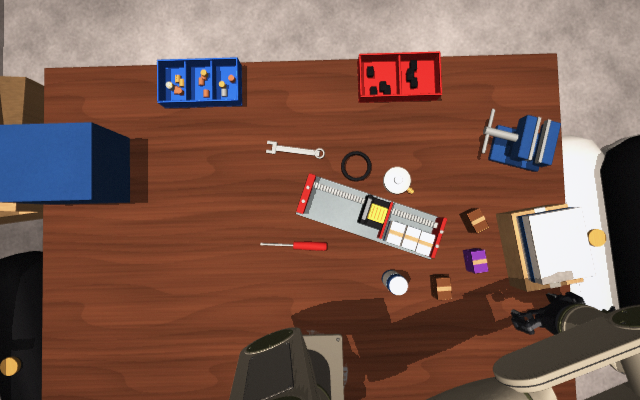

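Request:
arm_command:
  series:
    - [10,-23,0,0,0,0]
    - [10,-23,0,0,0,0]
    - [10,-23,0,0,0,0]
    - [10,-23,0,0,0,0]
    - [10,-23,0,0,0,0]
    - [10,-23,0,0,0,0]
    - [10,-23,0,0,0,0]
    - [10,-23,0,0,0,0]
  grip: -1

```text
clock: 1.47
ee_pos: [0.2376, -0.3495, 0.221]
ee_rot: [180.0, -0.0, 23.2]
contact_force: [0.9, 0.5, 1.4]
grip_width: -0.0004
```

Request:
arm_command:
  series:
    - [27,-3.5,0,0,0,0]
    - [27,-3.5,0,0,0,0]
    - [27,-3.5,0,0,0,0]
    - [27,-3.5,0,0,0,0]
    - [27,-3.5,0,0,0,0]
    - [27,-3.5,0,0,0,0]
    - [27,-3.5,0,0,0,0]
    - [27,-3.5,0,0,0,0]
    - [27,-3.5,0,0,0,0]
    - [25,-3,0,0,0,0]

```text
clock: 2.3
ee_pos: [0.4717, -0.2121, 0.2211]
ee_rot: [180.0, -0.0, 23.3]
contact_force: [0.5, 0.3, 0.3]
grip_width: 0.0004
```

Request:
arm_command:
  series:
    - [0,0,0,0,0,-6.7]
    - [0,0,0,0,0,-6.7]
    - [0,0,0,0,0,-6.7]
    - [0,0,0,0,0,-6.7]
    - [0,0,0,0,0,-6.7]
    - [0,0,0,0,0,-6.7]
    - [0,0,0,0,0,-6.7]
    - [0,0,0,0,0,0]
    - [0,0,0,0,0,0]
    - [0,0,0,0,0,0]

```text
clock: 3.13
ee_pos: [0.4704, -0.2132, 0.221]
ee_rot: [180.0, 0.0, 69.9]
contact_force: [-0.7, -0.0, -0.2]
grip_width: -0.0003
```

```bash
cat >> h.py <<'E'
def wproj(k,X):
    Rm=R.from_euler('xyz',k['attitude'],degrees=True).as_matrix(); q=Rm.T@(np.array(X)-k['eye']); q=np.array([q[0],-q[1],-q[2]])
    r=np.hypot(q[0],q[1]); t=np.arctan2(r,q[2]); K=k['K']; return np.array([K[0,2]+K[0,0]*t*q[0]/r,K[1,2]+K[1,1]*t*q[1]/r])
def wray(k,p):
    K=k['K']; a=np.array([(p[0]-K[0,2])/K[0,0],(p[1]-K[1,2])/K[1,1]]); t=np.hypot(*a); d=np.array([a[0]/t*np.sin(t),-a[1]/t*np.sin(t),-np.cos(t)])
    Rm=R.from_euler('xyz',k['attitude'],degrees=True).as_matrix(); return np.array(k['eye']),Rm@d
def watz(k,p,z):
    e,d=wray(k,p); return e+d*(z-e[2])/d[2]
E
python3 - <<'E'
from h import *
k=vision.calibration('wrist'); im=vision.capture('wrist')[:,:,::-1].copy(); cv2.imwrite('pics/w1.png',im)
print(k)
for n in('release_top','stop_wall'):
    for d in vision.pinpoint(n,'wrist')[:2]: print(n,d, watz(k,d['location'],.068 if n[0]=='r' else .084))
m=seg(im,(22,120,60),(36,255,255),(0,0,640,400)); cs,_=cv2.findContours(m,0,1)
c=max(cs,key=cv2.contourArea); r=cv2.minAreaRect(c); print(r, watz(k,r[0],.067)); print([watz(k,p,.067).round(4) for p in cv2.boxPoints(r)])
E
```

```text
{'K': array([[309.70691629,   0.        , 321.49649056],
       [  0.        , 309.70691629, 200.9649278 ],
       [  0.        ,   0.        ,   1.        ]]), 'eye': array([ 0.49733731, -0.13913265,  0.37332178]), 'attitude': array([-1.79734724e+01, -1.67508307e-03, -2.00956494e+01])}
release_top {'location': [321.5, 188.4], 'p': 0.65} [ 0.46796241 -0.21945867  0.068     ]
stop_wall {'location': [316.3, 162.0], 'p': 0.64} [ 0.4738177 -0.1890976  0.084    ]
((319.0, 187.5), (43.0, 46.0), 90.0) [ 0.46578702 -0.2179393   0.067     ]
[array([ 0.4518, -0.1888,  0.067 ]), array([ 0.4954, -0.2047,  0.067 ]), array([ 0.4804, -0.2482,  0.067 ]), array([ 0.435 , -0.2316,  0.067 ])]
```

View pics/w1.png

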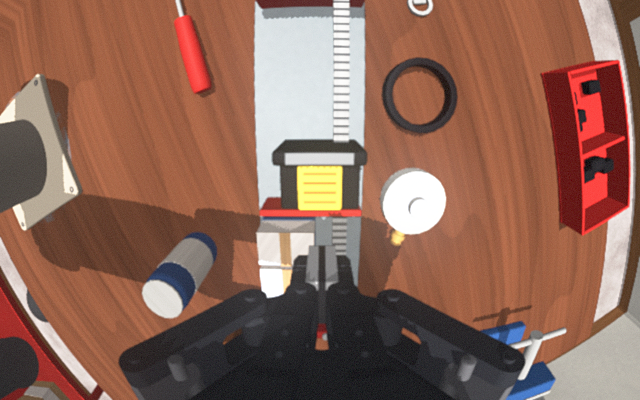

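Request:
arm_command:
  series:
    - [0,0,16,0,0,0]
    - [0,0,16,0,0,0]
    - [0,0,16,0,0,0]
    - [0,0,16,0,0,0]
    - [0,0,16,0,0,0]
    - [0,0,16,0,0,0]
    - [0,0,12,0,0,0]
    - [0,0,8,0,0,0]
    - [0,0,5,0,0,0]
    - [0,0,0,0,0,0]

```text
clock: 4.12
ee_pos: [0.4699, -0.2129, 0.099]
ee_rot: [-179.9, -0.0, 70.1]
contact_force: [-0.1, -0.9, 0.5]
grip_width: 0.0001
```

Request:
arm_command:
  series:
    - [0,0,3,0,0,0]
    - [0,0,2,0,0,0]
    - [0,0,0,0,0,0]

```text
clock: 4.37
ee_pos: [0.4706, -0.2133, 0.0953]
ee_rot: [180.0, 0.0, 70.1]
contact_force: [-0.3, -0.3, 0.2]
grip_width: -0.0
```

Run:
```python
from h import *
im=vision.capture('wrist')[:,:,::-1].copy(); cv2.imwrite('pics/w2.png',cv2.resize(im[80:280,200:450],None,fx=3,fy=3,interpolation=2))
```

```text
(no output)
```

View pics/w2.png

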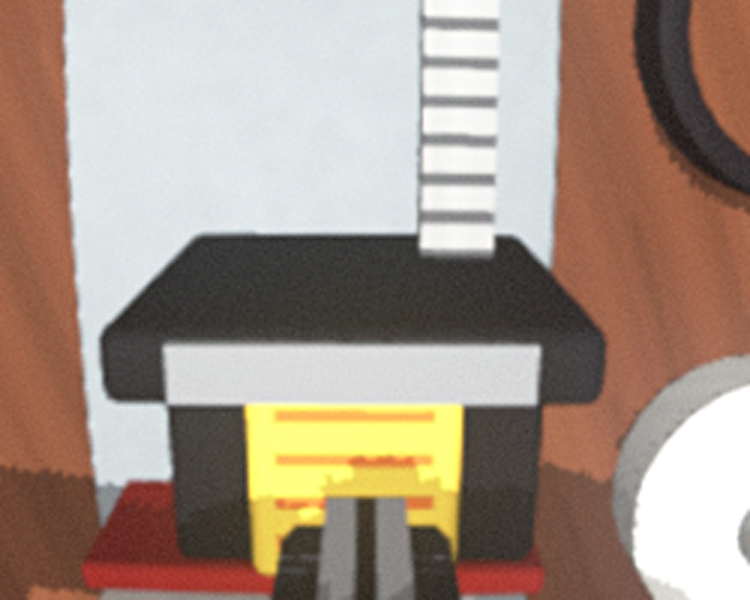

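Request:
arm_command:
  series:
    - [0,0,5,0,0,0]
    - [0,0,4,0,0,0]
    - [0,0,3,0,0,0]
    - [0,0,2,0,0,0]
    - [0,0,2,0,0,0]
    - [0,0,0,0,0,0]
    - [0,0,0,0,0,0]

```text
clock: 5.0
ee_pos: [0.4703, -0.2131, 0.0788]
ee_rot: [-180.0, -0.0, 70.1]
contact_force: [-0.2, 0.4, -0.4]
grip_width: -0.0
```

Request:
arm_command:
  series:
    - [0,0,1,0,0,0]
    - [0,0,1,0,0,0]
    - [0,0,1,0,0,0]
    - [0,0,0,0,0,0]
    - [0,0,0,0,0,0]

```text
clock: 5.42
ee_pos: [0.4703, -0.2131, 0.076]
ee_rot: [-180.0, -0.0, 70.2]
contact_force: [-0.1, -0.4, -0.1]
grip_width: -0.0002
```

Request:
arm_command:
  series:
    - [0,0,1,0,0,0]
    - [0,0,1,0,0,0]
    - [0,0,0,0,0,0]
    - [0,0,0,0,0,0]

```text
clock: 5.75
ee_pos: [0.4703, -0.2131, 0.0739]
ee_rot: [-180.0, -0.0, 70.1]
contact_force: [0.1, 0.1, -0.2]
grip_width: 0.0001
```

Request:
arm_command:
  series:
    - [0,0,1,0,0,0]
    - [0,0,1,0,0,0]
    - [0,0,0,0,0,0]
    - [0,0,0,0,0,0]

```text
clock: 6.08
ee_pos: [0.4703, -0.2131, 0.0719]
ee_rot: [-180.0, -0.0, 70.2]
contact_force: [-1.1, 0.3, 0.5]
grip_width: 0.0003
```

Run:
```python
from h import *
from rig import ctrl
a=vision.capture('wrist')[100:280,200:450,::-1]; b=vision.capture('scene')[150:240,220:345,::-1]
cv2.imwrite('pics/w3.png',cv2.resize(np.vstack([a,cv2.resize(b,(250,180),interpolation=2)]),None,fx=1.65,fy=1.65,interpolation=2))
cv2.imwrite('pics/s3.png',cv2.resize(b,None,fx=6,fy=6,interpolation=2))
s=ctrl.observe();print(s['contact_force'],s['joint_efforts'])
```

```text
[ 0.1119139  -0.34493971  0.04920494] [ 7.28608120e-04 -4.73398733e+01 -4.57095587e+01 -1.27522048e-04
  2.98639614e-03 -7.53949121e-05]
```

View pics/w3.png

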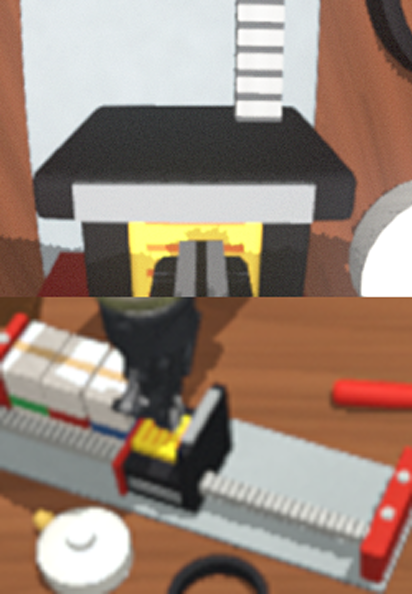

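View pics/s3.png

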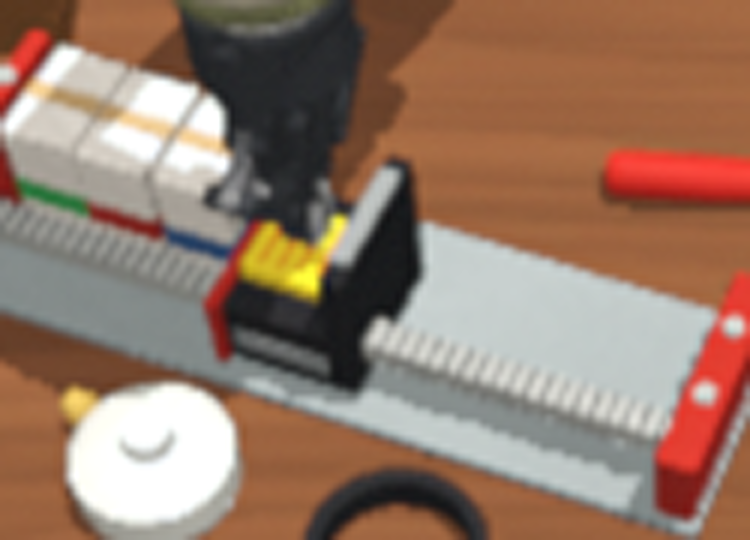

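Run:
```python
from h import *
for z in(.061,.071,.081,.091): 
    p=proj('scene',(.4703,-.2131,z)); print(z,p,(p-[220,150])*6)
for q in((.467,-.2185,.066),(.467,-.2185,.072)): print('pad',(proj('scene',q)-[220,150])*6)
k=vision.calibration('wrist'); 
for z in(.061,.071,.081,.091): print(wproj(k,(.4703,-.2131,z)), (wproj(k,(.4703,-.2131,z))-[200,100])*1.65)
b=vision.capture('wrist')[170:270,255:395,::-1]; cv2.imwrite('pics/w4.png',cv2.resize(b,None,fx=5,fy=5,interpolation=2))
```

```text
0.061 [271.72978501 192.89450476] [310.37871003 257.36702854]
0.071 [271.34703356 190.8274373 ] [308.08220133 244.96462381]
0.081 [270.95863627 188.72987927] [305.75181764 232.37927559]
0.091 [270.56446731 186.601151  ] [303.38680388 219.60690603]
pad [299.01624192 245.8088566 ]
pad [297.58999238 238.32487243]
[321.55032922 243.01722667] [200.55804321 235.978424  ]
[321.55161874 250.8267727 ] [200.56017092 248.86417495]
[321.55302524 259.48596089] [200.56249164 263.15183547]
[321.554562   269.12539709] [200.5650273  279.05690519]
```

View pics/w4.png

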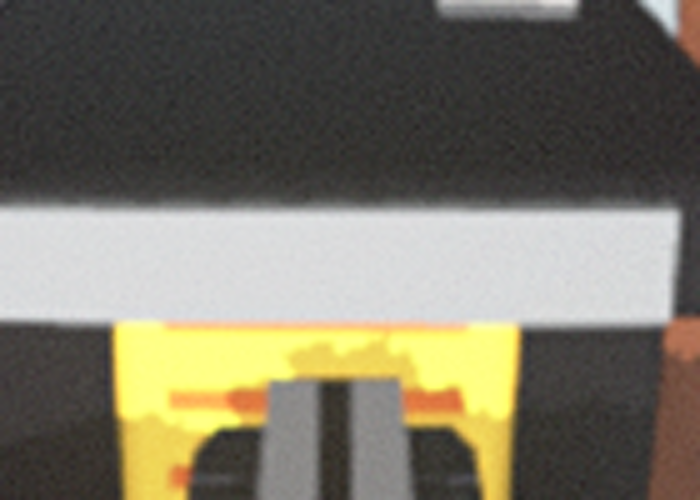

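Run:
```python
from h import *
from rig import ctrl
k=vision.calibration('wrist'); T=np.array(ctrl.observe()['ee_pos']); print(T, k['eye'])
u=np.array([.34,.94,0])
for z in(.055,.061,.066,.071,.076,.081):
    P=T+u*.011; P[2]=z; print(z,wproj(k,P))
# where does the shadow / pad edges: pad at z
for z in(.061,.066,.072):
    print(z,[wproj(k,np.array([.467,-.2185,z])+u*s+np.array([.94,-.34,0])*t).round(1) for s,t in((.025,-.023),(.025,.023),(0,0))])
```

```text
[ 0.47037748 -0.21317769  0.07202056] [ 0.49706315 -0.1390308   0.22429886]
0.055 [321.68163104 221.79758052]
0.061 [321.6872021  225.70512675]
0.066 [321.69210489 229.15356231]
0.071 [321.69726259 232.7910979 ]
0.076 [321.70269398 236.63263507]
0.081 [321.70841955 240.69454236]
0.061 [array([278.6, 212.7]), array([360. , 212.8]), array([319.4, 252.4])]
0.066 [array([277.4, 215.8]), array([361.1, 215.9]), array([319.3, 256.4])]
0.072 [array([275.9, 219.8]), array([362.4, 219.9]), array([319.2, 261.4])]
```

Request:
arm_command:
  series:
    - [0,0,1,0,0,0]
    - [0,0,1,0,0,0]
    - [0,0,0,0,0,0]
    - [0,0,0,0,0,0]

```text
clock: 6.57
ee_pos: [0.4703, -0.2131, 0.0698]
ee_rot: [-180.0, -0.0, 70.2]
contact_force: [0.7, -0.1, 0.3]
grip_width: -0.0
```

Request:
arm_command:
  series:
    - [0,0,1,0,0,0]
    - [0,0,1,0,0,0]
    - [0,0,0,0,0,0]
    - [0,0,0,0,0,0]

```text
clock: 6.9
ee_pos: [0.4703, -0.2131, 0.0679]
ee_rot: [-180.0, -0.0, 70.2]
contact_force: [0.4, -0.2, 0.6]
grip_width: 0.0002
```

Request:
arm_command:
  series:
    - [0,0,1,0,0,0]
    - [0,0,1,0,0,0]
    - [0,0,0,0,0,0]
    - [0,0,0,0,0,0]

```text
clock: 7.23
ee_pos: [0.4703, -0.2131, 0.0659]
ee_rot: [-180.0, -0.0, 70.2]
contact_force: [0.3, 0.6, -0.2]
grip_width: 0.0002
```

Run:
```python
from h import *
a=vision.capture('wrist')[170:270,255:395,::-1]; b=vision.capture('scene')[160:220,235:319,::-1]
cv2.imwrite('pics/w5.png',np.vstack([cv2.resize(a,(420,300),interpolation=2),cv2.resize(b,(420,300),interpolation=2)]))
```

```text
(no output)
```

View pics/w5.png

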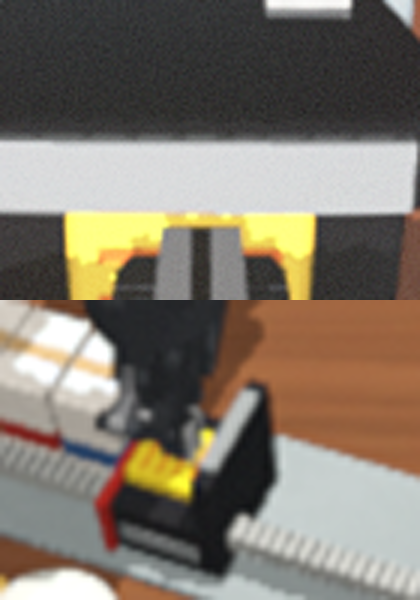

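Request:
arm_command:
  series:
    - [0,0,1,0,0,0]
    - [0,0,1,0,0,0]
    - [0,0,0,0,0,0]
    - [0,0,0,0,0,0]

```text
clock: 7.67
ee_pos: [0.4703, -0.2131, 0.0639]
ee_rot: [-180.0, -0.0, 70.2]
contact_force: [-0.1, -0.4, 0.2]
grip_width: -0.0002
```

Run:
```python
from h import *
b=vision.capture('scene')[130:230,225:325,::-1]
cv2.imwrite('pics/s6.png',cv2.resize(b,None,fx=6,fy=6,interpolation=cv2.INTER_LANCZOS4))
T=np.array([.4703,-.2131,0])
for t in(.03,.045,.06):
  for z in (.08,.1,.12,.14): print(t,z,((proj('scene',T+np.array([.94*t,-.34*t,z]))-[225,130])*6).round())
```

```text
0.03 0.08 [249. 399.]
0.03 0.1 [244. 374.]
0.03 0.12 [238. 348.]
0.03 0.14 [233. 321.]
0.045 0.08 [235. 423.]
0.045 0.1 [230. 397.]
0.045 0.12 [224. 371.]
0.045 0.14 [218. 344.]
0.06 0.08 [221. 446.]
0.06 0.1 [215. 421.]
0.06 0.12 [209. 395.]
0.06 0.14 [203. 369.]
```

View pics/s6.png

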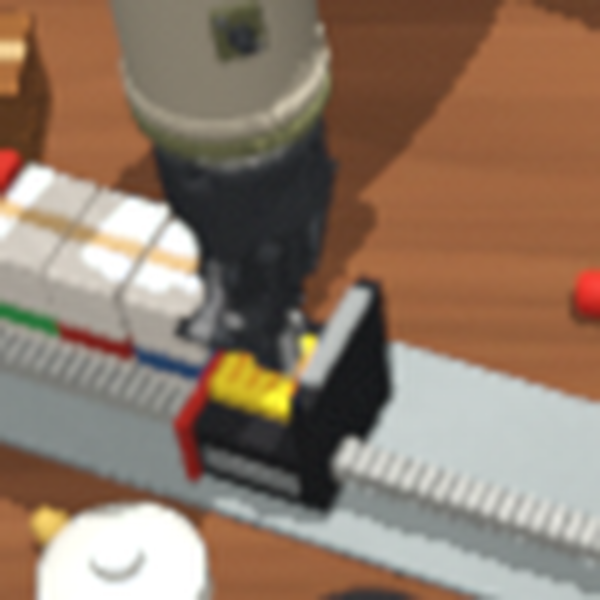

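Request:
arm_command:
  series:
    - [0,0,1,0,0,0]
    - [0,0,1,0,0,0]
    - [0,0,0,0,0,0]
    - [0,0,0,0,0,0]

```text
clock: 8.05
ee_pos: [0.4703, -0.2131, 0.0619]
ee_rot: [-180.0, -0.0, 70.2]
contact_force: [-0.0, -0.1, 1.0]
grip_width: -0.0001
```

Request:
arm_command:
  series:
    - [0,0,1,0,0,0]
    - [0,0,1,0,0,0]
    - [0,0,0,0,0,0]
    - [0,0,0,0,0,0]

```text
clock: 8.38
ee_pos: [0.4703, -0.2131, 0.0599]
ee_rot: [-180.0, -0.0, 70.2]
contact_force: [-0.1, 0.4, 0.1]
grip_width: -0.0001
```

Run:
```python
from h import *
b=vision.capture('scene')[160:220,245:305,::-1]
k=vision.calibration('wrist');a=vision.capture('wrist')[150:350,200:440,::-1]
cv2.imwrite('pics/s7.png',np.hstack([cv2.resize(b,(400,400),interpolation=cv2.INTER_LANCZOS4),cv2.resize(a,(400,400),interpolation=2)]))
```

```text
(no output)
```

View pics/s7.png

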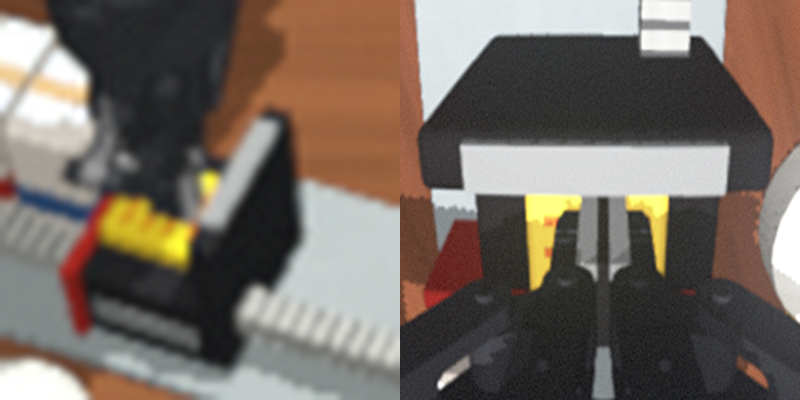

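Request:
arm_command:
  series:
    - [0,0,1,0,0,0]
    - [0,0,1,0,0,0]
    - [0,0,0,0,0,0]
    - [0,0,0,0,0,0]

```text
clock: 8.82
ee_pos: [0.4703, -0.2132, 0.0579]
ee_rot: [-180.0, -0.0, 70.2]
contact_force: [0.5, -1.1, 0.5]
grip_width: -0.0
```

Request:
arm_command:
  series:
    - [0,0,1,0,0,0]
    - [0,0,1,0,0,0]
    - [0,0,0,0,0,0]
    - [0,0,0,0,0,0]

```text
clock: 9.15
ee_pos: [0.4704, -0.2132, 0.0562]
ee_rot: [180.0, 0.0, 70.2]
contact_force: [-0.6, 0.8, 3.9]
grip_width: -0.0001
```

Request:
arm_command:
  series:
    - [0,0,1,0,0,0]
    - [0,0,0,0,0,0]
    - [0,0,0,0,0,0]

```text
clock: 9.4
ee_pos: [0.4704, -0.2132, 0.0551]
ee_rot: [180.0, 0.0, 70.2]
contact_force: [-1.0, 0.1, 3.0]
grip_width: 0.0004
```

Request:
arm_command:
  series:
    - [0,0,1,0,0,0]
    - [0,0,0,0,0,0]
    - [0,0,0,0,0,0]

```text
clock: 9.65
ee_pos: [0.4704, -0.2132, 0.054]
ee_rot: [180.0, 0.0, 70.1]
contact_force: [-1.2, 0.6, 4.0]
grip_width: -0.0001
```

Run:
```python
from h import *
b=vision.capture('scene')[160:220,245:305,::-1]
k=vision.calibration('wrist');a=vision.capture('wrist')[150:350,200:440,::-1]
cv2.imwrite('pics/s8.png',np.hstack([cv2.resize(b,(400,400),interpolation=cv2.INTER_LANCZOS4),cv2.resize(a,(400,400),interpolation=2)]))
```

```text
(no output)
```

View pics/s8.png

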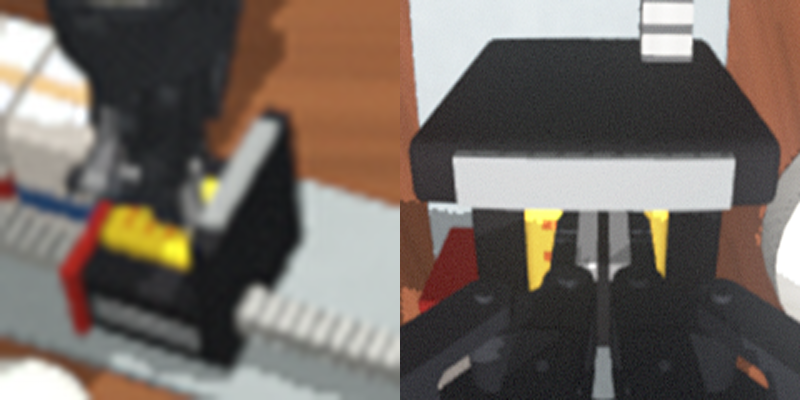

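Request:
arm_command:
  series:
    - [0,0,1,0,0,0]
    - [0,0,1,0,0,0]
    - [0,0,0,0,0,0]
    - [0,0,0,0,0,0]

```text
clock: 10.08
ee_pos: [0.4704, -0.2132, 0.052]
ee_rot: [180.0, 0.0, 70.1]
contact_force: [-1.1, 0.9, 5.3]
grip_width: -0.0002
```

Request:
arm_command:
  series:
    - [0,0,1,0,0,0]
    - [0,0,0,0,0,0]
    - [0,0,0,0,0,0]

```text
clock: 10.33
ee_pos: [0.4704, -0.2132, 0.0511]
ee_rot: [180.0, -0.0, 70.1]
contact_force: [-1.1, 0.0, 5.2]
grip_width: -0.0
```

Request:
arm_command:
  series:
    - [0,0,1,0,0,0]
    - [0,0,0,0,0,0]
    - [0,0,0,0,0,0]

```text
clock: 10.58
ee_pos: [0.4706, -0.2133, 0.0506]
ee_rot: [180.0, 0.0, 70.2]
contact_force: [-2.4, 1.9, 9.3]
grip_width: -0.0001
```

Request:
arm_command:
  series:
    - [0,0,-0.7,0,0,0]
    - [0,0,0,0,0,0]
    - [3,0,0,0,0,0]
    - [4,0,0,0,0,0]
    - [4,0,0,0,0,0]
    - [4,0,0,0,0,0]
    - [3,0,0,0,0,0]
    - [0,0,0,0,0,0]

```text
clock: 11.25
ee_pos: [0.4771, -0.1967, 0.0512]
ee_rot: [179.9, 0.1, 70.2]
contact_force: [-0.4, -1.4, 4.7]
grip_width: 0.0003
```

Request:
arm_command:
  series:
    - [4,0,0,0,0,0]
    - [5,0,0,0,0,0]
    - [5,0,0,0,0,0]
    - [5,0,0,0,0,0]
    - [5,0,0,0,0,0]

```text
clock: 11.67
ee_pos: [0.4851, -0.1746, 0.0512]
ee_rot: [179.9, 0.1, 70.1]
contact_force: [-1.3, -4.9, 5.1]
grip_width: 0.0004
```

Run:
```python
from h import *
b=vision.capture('scene')[140:250,200:360,::-1]
cv2.imwrite('pics/s9.png',cv2.resize(b,None,fx=5,fy=5,interpolation=2))
```

```text
(no output)
```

View pics/s9.png

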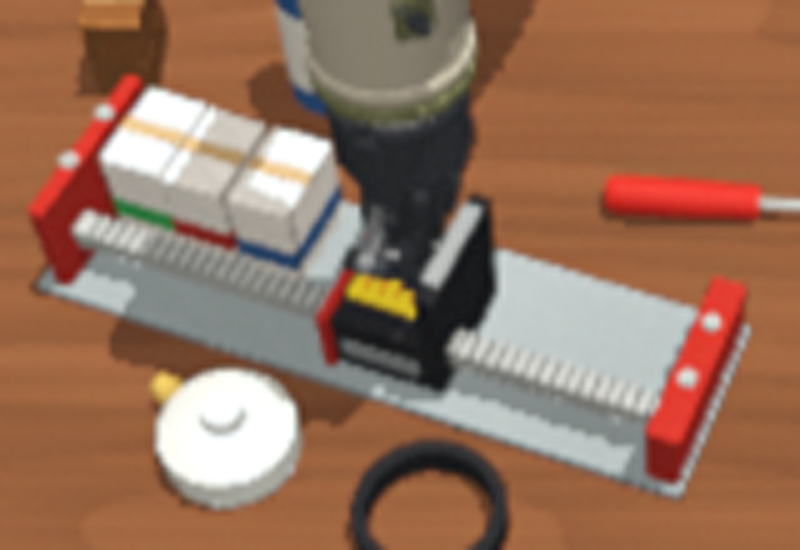

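Request:
arm_command:
  series:
    - [7,0,0,0,0,0]
    - [8,0,0,0,0,0]
    - [8,0,0,0,0,0]
    - [8,0,0,0,0,0]
    - [8,0,0,0,0,0]
    - [8,0,0,0,0,0]

```text
clock: 12.22
ee_pos: [0.5015, -0.1297, 0.0512]
ee_rot: [179.9, 0.0, 70.1]
contact_force: [0.4, -4.9, 5.3]
grip_width: 0.0001
```

Request:
arm_command:
  series:
    - [8,0,0,0,0,0]
    - [8,0,0,0,0,0]
    - [8,0,0,0,0,0]
    - [8,0,0,0,0,0]
    - [7,0,0,0,0,0]
    - [6,0,0,0,0,0]

```text
clock: 12.72
ee_pos: [0.5169, -0.0871, 0.0513]
ee_rot: [179.9, 0.0, 70.2]
contact_force: [1.7, -5.7, 5.2]
grip_width: -0.0001
```

Run:
```python
from h import *
b=vision.capture('scene')[140:250,200:360,::-1]
cv2.imwrite('pics/s10.png',cv2.resize(b,None,fx=5,fy=5,interpolation=2))
```

```text
(no output)
```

View pics/s10.png

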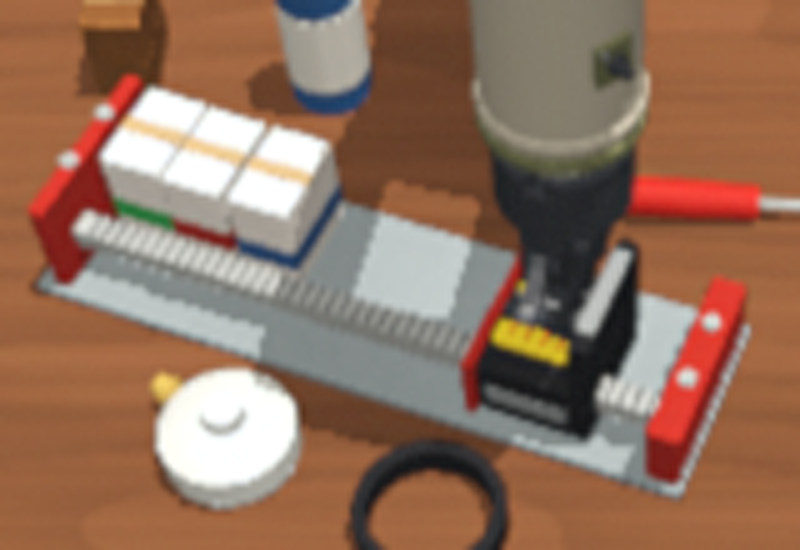

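Request:
arm_command:
  series:
    - [6,0,0,0,0,0]
    - [6,0,0,0,0,0]
    - [5,0,0,0,0,0]
    - [4,0,0,0,0,0]
    - [3,0,0,0,0,0]
    - [2,0,0,0,0,0]

```text
clock: 13.27
ee_pos: [0.5258, -0.0628, 0.0513]
ee_rot: [179.9, 0.0, 70.2]
contact_force: [1.8, -5.0, 5.3]
grip_width: -0.0001
```

Request:
arm_command:
  series:
    - [2,0,0,0,0,0]
    - [2,0,0,0,0,0]
    - [2,0,0,0,0,0]

```text
clock: 13.52
ee_pos: [0.5278, -0.0574, 0.0513]
ee_rot: [179.9, 0.0, 70.1]
contact_force: [1.5, -6.4, 5.5]
grip_width: 0.0005
```

Request:
arm_command:
  series:
    - [2,0,0,0,0,0]
    - [2,0,0,0,0,0]
    - [2,0,0,0,0,0]

```text
clock: 13.77
ee_pos: [0.5288, -0.0546, 0.0513]
ee_rot: [179.9, 0.3, 70.1]
contact_force: [-7.7, -28.7, 9.5]
grip_width: -0.0001
```

Request:
arm_command:
  series:
    - [1.5,0,0,0,0,0]
    - [1,0,0,0,0,0]
    - [1,0,0,0,0,0]

```text
clock: 14.02
ee_pos: [0.5288, -0.0546, 0.0513]
ee_rot: [179.9, 0.6, 70.1]
contact_force: [-13.4, -39.7, 12.3]
grip_width: -0.0001
```

Request:
arm_command:
  series:
    - [-2,0,0,0,0,0]
    - [-2,0,0,0,0,0]
    - [-0.5,0,0,0,0,0]
    - [0,0,0,0,0,0]

```text
clock: 14.35
ee_pos: [0.5287, -0.0548, 0.0513]
ee_rot: [179.9, 0.2, 70.1]
contact_force: [-1.8, -15.0, 7.4]
grip_width: 0.0
```

Run:
```python
from h import *
b=vision.capture('scene')[140:250,200:360,::-1]
cv2.imwrite('pics/s11.png',cv2.resize(b,None,fx=5,fy=5,interpolation=2))
```

```text
(no output)
```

View pics/s11.png

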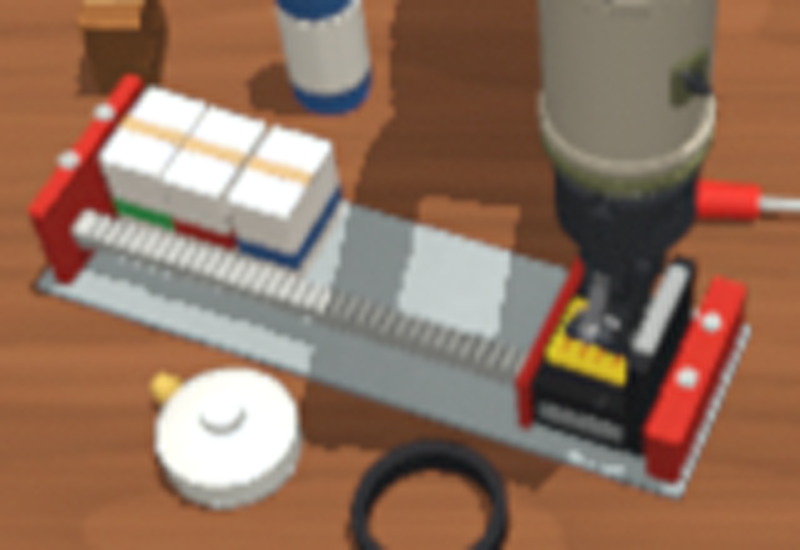

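Request:
arm_command:
  series:
    - [-0.7,0,0,0,0,0]
    - [0,0,-3,0,0,0]
    - [0,0,-5,0,0,0]
    - [0,0,-8,0,0,0]
    - [0,0,0,0,0,0]

```text
clock: 14.82
ee_pos: [0.5286, -0.0525, 0.0678]
ee_rot: [180.0, -0.1, 70.2]
contact_force: [-0.2, -0.7, -0.5]
grip_width: 0.0003
```

Request:
arm_command:
  series:
    - [-2,0,-3,0,0,0]
    - [-2,0,-10,0,0,0]
    - [0,0,-15,0,0,0]
    - [0,0,-25,0,0,0]
    - [0,0,-30,0,0,0]
    - [0,0,-30,0,0,0]
    - [0,0,-20,0,0,0]
    - [-20,0,0,0,0,0]
    - [-25,0,0,0,0,0]
    - [-25,0,0,0,0,0]

```text
clock: 15.65
ee_pos: [0.5029, -0.1228, 0.2008]
ee_rot: [179.9, -0.0, 70.3]
contact_force: [-0.9, -0.5, 0.6]
grip_width: -0.0001
```

Request:
arm_command:
  series:
    - [-30,0,0,0,0,0]
    - [-30,0,0,0,0,0]
    - [-30,0,0,0,0,0]
    - [-30,0,0,0,0,0]
    - [-20,0,0,0,0,0]
    - [0,0,0,0,0,0]
    - [0,0,0,0,0,0]

```text
clock: 16.23
ee_pos: [0.4549, -0.2549, 0.1999]
ee_rot: [-180.0, -0.0, 70.0]
contact_force: [1.1, 0.9, -0.2]
grip_width: -0.0003
```

Run:
```python
from h import *
from rig import ctrl
b=vision.capture('scene')[130:290,200:400,::-1]; t=vision.capture('top')[130:290,270:470,::-1]
cv2.imwrite('pics/s12.png',cv2.resize(b,None,fx=4,fy=3.75,interpolation=2)); cv2.imwrite('pics/t12.png',cv2.resize(t,None,fx=4,fy=3.75,interpolation=2))
s=ctrl.observe(); print(s['clock'],s['ee_pos'],s['contact_force'])
for n in('release_top','stop_wall'):
  for c in('top','scene'): print(n,c,[(d['location'],round(d['p'],2)) for d in vision.pinpoint(n,c)[:2]])
```

```text
16.3333 [ 0.4555848  -0.25358524  0.19975878] [-0.03389445 -0.26493873  0.50994779]
release_top top [([327.8, 194.5], 0.6)]
release_top scene [([320.3, 206.0], 0.78)]
stop_wall top [([318.7, 190.4], 0.77)]
stop_wall scene [([332.4, 201.3], 0.81)]
```

View pics/s12.png

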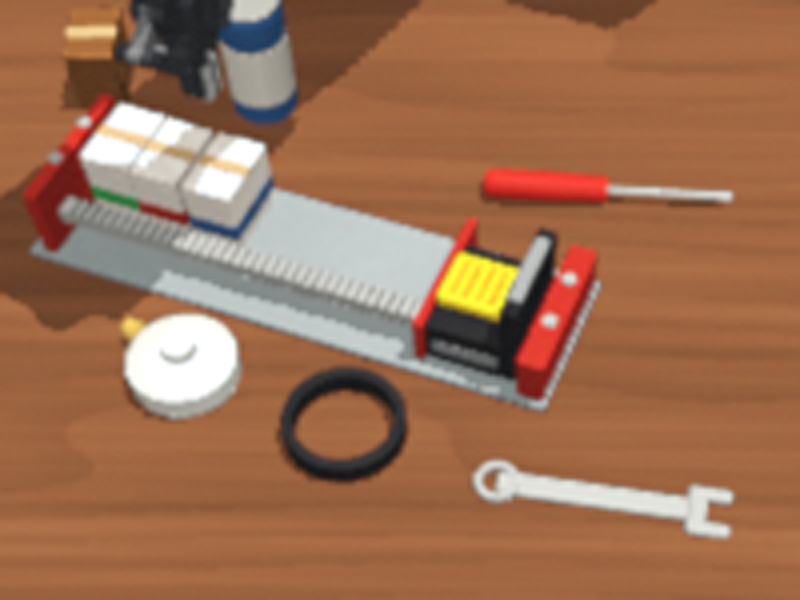

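View pics/t12.png

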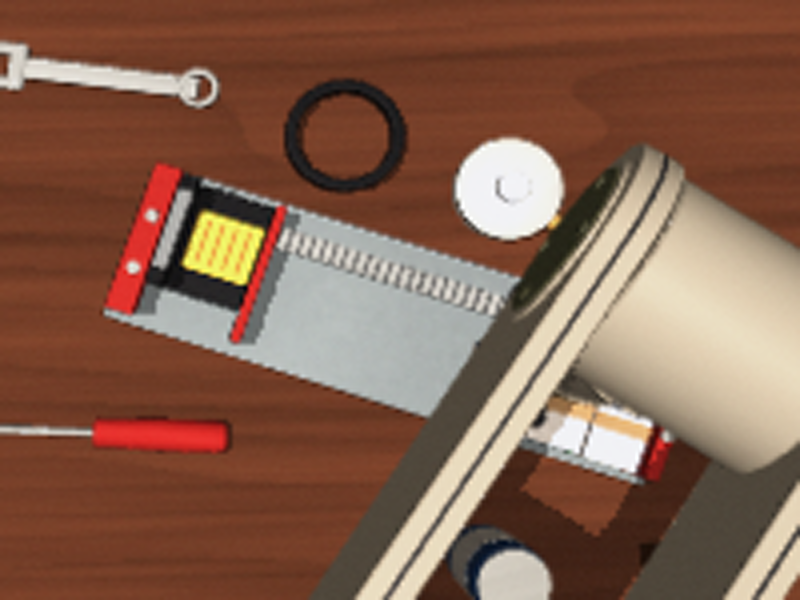

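Run:
```python
from h import *
P=[]
for f,roi in(('top0',(360,195,395,230)),):
    im=cv2.imread('pics/top0.png'); m=seg(im,(22,120,60),(36,255,255),roi); v,u=np.nonzero(m); P.append(atz('top',(u.mean(),v.mean()),.066))
im=vision.capture('top')[:,:,::-1].copy(); sc=vision.capture('scene')[:,:,::-1].copy()
m=seg(im,(22,120,60),(36,255,255),(305,170,345,215)); v,u=np.nonzero(m); P.append(atz('top',(u.mean(),v.mean()),.0675)); print(P, np.linalg.norm((P[1]-P[0])[:2]))
uv=np.array([.34,.94]); print('pad to block centre', (np.array([.5307,-.0130])-P[1][:2])@uv, (np.array([.5307,-.0130])-P[0][:2])@uv)
a=cv2.imread('pics/scene0.png'); d=cv2.absdiff(a,sc).max(2); cv2.imwrite('pics/d.png',np.hstack([cv2.resize(x[130:230,200:300],(400,400),interpolation=2) for x in (a,sc)]))
```

```text
[array([ 0.4665767 , -0.21902513,  0.066     ]), array([ 0.52017321, -0.07166691,  0.0675    ])] 0.15680252043210147
pad to block centre 0.058726005783742326 0.21546554446340843
```

View pics/d.png

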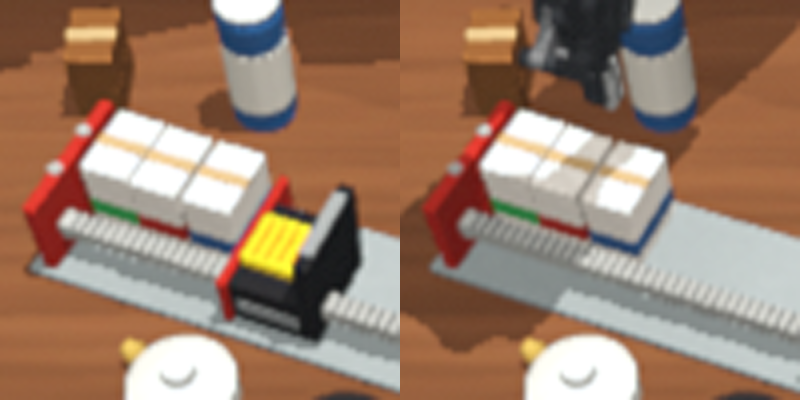

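Run:
```python
from h import *
a=vision.capture('wrist')[:,:,::-1]; cv2.imwrite('pics/w13.png',cv2.resize(a[0:180,230:410],None,fx=3.3,fy=3.3,interpolation=2))
b=vision.capture('scene')[180:245,290:360,::-1]; cv2.imwrite('pics/s13.png',cv2.resize(b,None,fx=9,fy=9,interpolation=2))
```

```text
(no output)
```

View pics/w13.png

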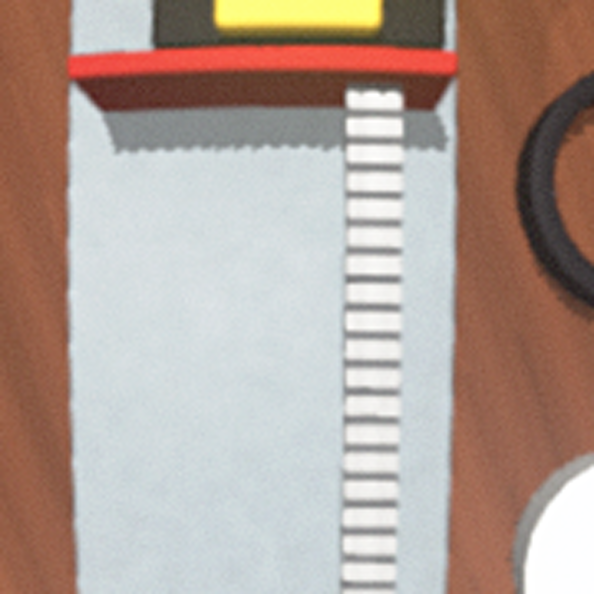

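View pics/s13.png

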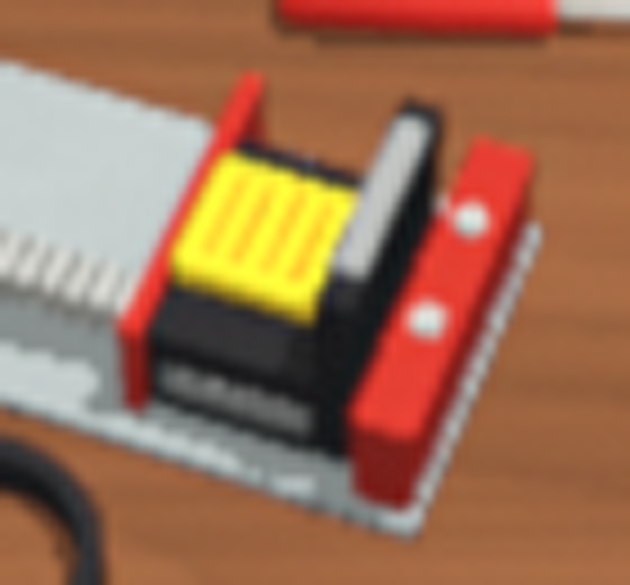

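Request:
arm_command:
  series:
    - [30,0,0,0,0,0]
    - [35,0,0,0,0,0]
    - [35,0,0,0,0,0]
    - [20,0,0,0,0,0]
    - [0,0,0,0,0,0]
    - [0,0,0,0,0,0]

```text
clock: 17.23
ee_pos: [0.4965, -0.1404, 0.1997]
ee_rot: [-180.0, 0.0, 70.3]
contact_force: [-0.0, -0.5, -0.0]
grip_width: 0.0005
```

Run:
```python
from h import *
k=vision.calibration('wrist'); a=vision.capture('wrist')[:,:,::-1]; cv2.imwrite('pics/w14.png',cv2.resize(a[60:240,220:420],None,fx=3.3,fy=3.3,interpolation=2)); np.savez('k14.npz',**k)
print(vision.pinpoint('release_top','wrist')[:1], k['eye'])
```

```text
[{'location': [322.3, 109.2], 'p': 0.96}] [ 0.52304008 -0.06613565  0.35197447]
```

View pics/w14.png

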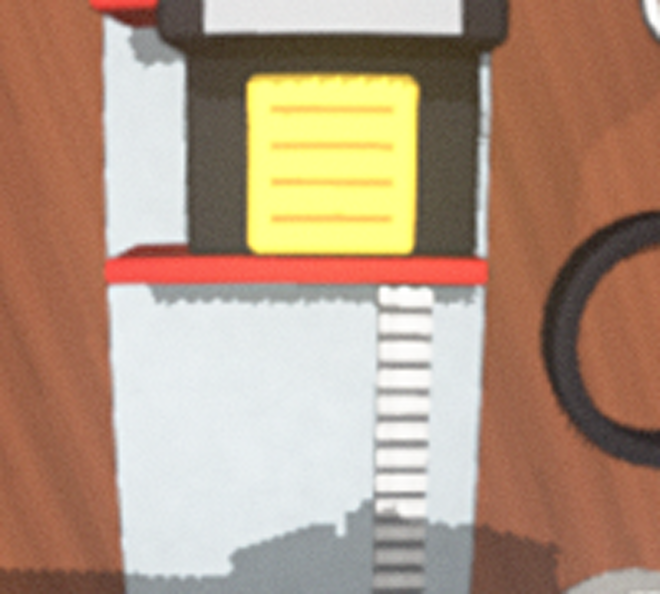

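Run:
```python
from h import *
k=dict(np.load('k14.npz')); u=np.array([.34,.94,0])
im=cv2.imread('pics/w14.png')
cv2.imwrite('pics/w14c.png',cv2.resize(im[0:120,80:260],None,fx=4,fy=4))
w=lambda x,y:(220+x/3.3,60+y/3.3)
for n,p,z in(('block top edge',w(125,12),.058),('block low edge',w(140,26),.008),('pad c',w(331,164),.070),('pad c .067',w(331,164),.067),('wall top front',w(330,38),.108)):
    print(n,watz(k,p,z)@u)
```

```text
block top edge 0.1555854935327008
block low edge 0.15725250522399997
pad c 0.1102532775823537
pad c .067 0.11019568900957583
wall top front 0.14114105441720645
```

View pics/w14c.png

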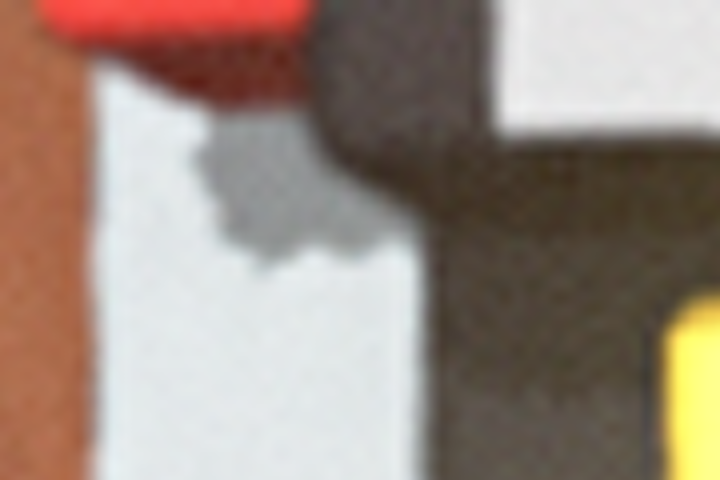

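Run:
```python
from rig import close_job, ctrl
s=ctrl.observe(); print(s['clock'],s['contact_force']); print(close_job())
```

```text
17.3333 [ 0.23676528 -0.35473358 -0.28942824]
the job is handed in; nothing more can be done
None
```

I pressed the yellow release down to its hard stop, eased it back slightly, and kept it pressed while pushing the stop along the bar to the red end block. I then lifted off with the gripper clear and handed the job in at 17.3 s.

**Last checks that agreed:**
- The push met a hard end. The stop stopped moving while I commanded several millimetres more.
- The wrist camera put the block face 45.4 mm from the pad centre. The wall's back should be at 44.5 mm, so any gap is about 1 mm, within measuring error.
- The pad sprang back up and the wrist force read about 0.
- The three cartons and the spray can looked unmoved against the first picture. The reducer, tape, wrench and screwdriver looked undisturbed.

**Checks that disagreed or came close:**
- **Top camera:** it gave about 3–4 mm more distance from pad to block than expected. I put that down to parallax and trusted the wrist view.
- **Fingertip height:** contact came about 20 mm lower in tool height than the stated 11 mm overhang suggested. I found the pad by force instead.
- **End force:** the push at the end block briefly reached about 42 N through the fingertips, and I backed it off at once. That is above the 40 N limit set for the arm and gripper body, though far below the 120 N wrist limit. Only the fingers should have been touching.

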